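Dial the stage heater to 37.5

ROBOT

A 6-joint arm with a two-finger parallel gripper is mounted at the origin on the work surface. World frame = base frame: x ahead of the robot, y to its left, z up, the work surface at z = 0. Lengths are in m, angles in rad, forces in N, time in s.
With the tool pointing down it reaches from about 0.25 to 0.8 m from the base axis. Payload 3.9 kg.
Tool frame: the origin (TCP) lies midway between the tips of the shut fingers; the grasp point (between the pads) lies 19 mm behind it (pinch_z is the distance from the TCP to the grasp point, in m); z points along the fingers, y is the line along which they close (so a half turn about z gives the same grasp; the last joint's range is limited). The gripper opens to 85 mm and grips with 20 to 120 N. Pads are 22 mm wide; open, the fingers measure 114 mm over their backs; the gripper's body (76 mm by 85 mm) begins 54 mm behind the grasp point. The pads swing forward as they close: fully open they stand 13 mm farther back than shut.
Start: joints at [1.253, 0.26, -0.138, 1.173, 0, 1.571], TCP at [0.164, 0.499, 0.231] pointing down, gripper open.
Joint ranges: [-2.78, 2.78], [-0.83, 1.72], [-1.28, 1.37], [-1.9, 2.12], [-1.57, 1.48], [-3.14, 3.14]. Speed limits (rad/s): [2.57, 2.57, 3.14, 3.14, 3.14, 3.14].

INTERFACE

Orientations are given as a rotation vector (axis times angle).
In Python, from rig import * gives the robot as it stands. The module is installed in compiled form; this text tells all that it offers.
- The arm moves only by the tool arm_command, never from a script. Its argument "motion" is a list that holds one entry, the list of rows, each a list of 4 numbers: the shift along the tool's x, y, z in mm, then the turn about the tool's z in degrees. In form: [[[dx, dy, dz, twist], ...]]. A call has 1 to 5 rows; each row shifts and turns the commanded pose from where the row before left it, along the tool's axes as they then stand; what a row does not reach is not made up. A row lasts 1/10 s, in which the tool goes at most 50 mm and 8.59 degrees, less where a joint would pass 70% of its speed; a pose out of reach is approached as far as the arm can. A call is refused whole if a number of a shift passes 50 or a number of a turn 8.59, either way. A call with a gripper value outside its range is refused whole. "claw" is the finger opening in mm, from 0 to 85.4, set as the call begins (left out, the last holds). The fingers move at their own pace and stop on an object; "grip_force" is the grip in N (left out, the last holds). Time passes only in rows, so rows that do not move let the fingers close. It gives the time, the measured TCP pose, the force, the opening and the grip force at its end, in the units of the state.
- read_state(): the state, without advancing time (a new reading comes with each control period).
- snapshot(name): name is "side" or "top"; returns a dict with "pixels" (384x512x3 uint8, blue, green, red), "range_z" (384x512 float32, m along the optical axis (not along the pixel's ray), 0 where there is no reading), "fx", "fy", "cx", "cy" (pixels), "pose" (4x4, takes a point from camera to world coordinates). Camera axes: x right, y down, z forward; pixel columns grow to the right and rows downward; lengths in m; the calibration is good to about 2 mm. A picture is of the moment at which its call begins.
- finish_job(): hands the job in; it is judged then, once.
The state is a dict: "time": time; "q": joint angles; "qd": joint speeds; "joint_efforts": joint torques, N m; "tool_pos": TCP position; "orientation": TCP orientation; "wrist_force": force on the tool from outside, world axes, zero at the start; "torque": the same for the moment, N m; "finger_gap": opening from 0.0 (shut) to 1.0 (fully open); "finger_force": force on a finger pad.
Only numpy, scipy, OpenCV 4.12 (cv2) and the standard library are available. Lean on these libraries where they do the work, as an engineer would, in place of code of your own. Each camera call takes 0.05 s, during which the arm holds its last target. There are 200 camera calls.

TASK

Set the stage-heater controller to 3 7 5: roll its three figure wheels with a fingertip until they show 3, 7 and 5 from left to right as read from the robot's side, each figure squarely in line with its pointers. Then let go of the wheels, press the round enter button down until it is in and release it. Press only lightly on everything: the controller is delicate. Leave the dish, the jar and the slide box beside the controller where they are.

Things in the scene. Friction and masses are not known exactly. Their poses are not given: they have to be found in the camera images.
- console: off-white heater controller, fixed, 170 (x) by 270 (y) by 80 mm high; origin at the centre of its underside, z up, x away from the robot, y to the left seen from the robot. In its flat top at x = 0: three figure wheels at y = +78, +22, -34 mm, turned only by fingertip friction on their crowns, and the enter button at y = -98 mm. More than 15 N on any part of it harms it
- wheel_left (a joint): Left figure wheel (console y = +78 mm), rad: figure n is at the crown, in line with its pointers, at n x 0.6283; stops just past 0 and 9. Drawing the crown to console -x raises it, +x lowers it. White, 56 mm across, 22 mm wide, axle level along console y; smooth rim, no clicks, stays where left; drag about 2 N at the rim. Black figures 11 mm high, their tops to console +x
- wheel_mid (a joint): Middle figure wheel (console y = +22 mm), rad: figure n is at the crown, in line with its pointers, at n x 0.6283; stops just past 0 and 9. Drawing the crown to console -x raises it, +x lowers it. White, 56 mm across, 22 mm wide, axle level along console y; smooth rim, no clicks, stays where left; drag about 2 N at the rim. Black figures 11 mm high, their tops to console +x
- wheel_right (a joint): Right figure wheel (console y = -34 mm), rad: figure n is at the crown, in line with its pointers, at n x 0.6283; stops just past 0 and 9. Drawing the crown to console -x raises it, +x lowers it. White, 56 mm across, 22 mm wide, axle level along console y; smooth rim, no clicks, stays where left; drag about 2 N at the rim. Black figures 11 mm high, their tops to console +x
- wheel_left_mark (a point): panel point straight below the left wheel's crown, midway between its pointers (two steel tabs 6 mm high). The crown stands 11 to 21 mm above it, different for each wheel and start. The axle is sprung: pressed, the wheel yields from about 1.5 N, then 1 mm per 4.5 N, and is solid after 3 mm (about 15 N)
- wheel_mid_mark (a point): panel point straight below the middle wheel's crown, midway between its pointers (two steel tabs 6 mm high). The crown stands 11 to 21 mm above it, different for each wheel and start. The axle is sprung: pressed, the wheel yields from about 1.5 N, then 1 mm per 4.5 N, and is solid after 3 mm (about 15 N)
- wheel_right_mark (a point): panel point straight below the right wheel's crown, midway between its pointers (two steel tabs 6 mm high). The crown stands 11 to 21 mm above it, different for each wheel and start. The axle is sprung: pressed, the wheel yields from about 1.5 N, then 1 mm per 4.5 N, and is solid after 3 mm (about 15 N)
- enter (a joint): travel of the enter button in m: 0 out, 0.006 fully in; it counts as in from 0.004. Springs back; starts to give at 1.5 N, then about 0.6 N per mm, 5 N fully down
- enter_top (a point): centre of the top face of the enter button, 22 mm above the panel: a grey round cap 24 mm across in a black housing 40 mm across and 12 mm high, pressed straight down
- dish: closed clear culture dish, 62 mm across, 16 mm high, loose on the bench left of the controller; origin at the centre of its underside
- jar: capped jar, 52 mm across, 65 mm high, loose on the bench right of the controller; origin at the centre of its underside
- slide_box: grey box for glass slides, 85 by 45 by 35 mm high, loose on the bench behind the controller; origin at the centre of its underside

How it is judged:
By the outcome, as a careful person would: the job done as asked, in the order asked, and still so for the second after the job is handed in, with the robot touching nothing.
It also fails if it takes over 67 s, if anything falls off the work surface, if the arm or the gripper's body presses on something with over 40 N, if the wrist force passes 120 N, or if a joint passes its speed limit or range.

## Working session

There is one attempt and no reset: what is moved stays moved. The work goes in short steps, Python scripts to look and compute and a tool call to move; the robot and the scene stay as the last step left them, time stands still between calls to the robot, and variables do not carry over. Pictures are saved under pics/ and viewed, at most 10 in all, crops included, and the job is handed in when it is done.

Besides the shell and the picture viewer there is one more tool, called after "Request:" as name([rows], argument=value, ...), one row to a line, values as JSON. arm_command: Moves the arm, as the interface text tells. Its arguments: {"type":"object","properties":{"motion":{"type":"array","items":{"type":"array","items":{"type":"array","items":{"type":"number"}}}},"claw":{"type":"number"},"grip_force":{"type":"number"}},"required":["motion"]}

```bash
mkdir -p pics
cat > h.py <<'E'
from rig import *
import numpy as np, cv2
def world(s,u,v,z=None):
    d=z if z is not None else s["range_z"][int(v),int(u)]
    p=np.array([(u-s["cx"])/s["fx"]*d,(v-s["cy"])/s["fy"]*d,d,1]); return (s["pose"]@p)[:3]
def cloud(s):
    v,u=np.mgrid[:384,:512]; d=s["range_z"]
    P=np.stack([(u-s["cx"])/s["fx"]*d,(v-s["cy"])/s["fy"]*d,d,np.ones_like(d)],-1)
    return (P@s["pose"].T)[...,:3]
def proj(s,p):
    c=np.linalg.inv(s["pose"])@np.append(p,1); return c[0]/c[2]*s["fx"]+s["cx"],c[1]/c[2]*s["fy"]+s["cy"]
E
python3 - <<'E'
from h import *
for n in("top","side"):
    s=snapshot(n); cv2.imwrite(f"pics/{n}0.png",s["pixels"]); np.savez(f"{n}0.npz",**s)
    print(n,s["fx"],s["cx"],s["cy"],np.round(s["pose"],3).tolist())
st=read_state(); print(st)
E
```

```text
top 357.223036505988 253.4680028392822 196.21791142437868 [[-0.028, -0.979, 0.202, 0.438], [-1.0, 0.028, -0.001, 0.035], [-0.005, -0.202, -0.979, 0.976], [0.0, 0.0, 0.0, 1.0]]
side 371.7325684323403 252.10728184609553 196.4391515305168 [[-0.953, -0.187, 0.239, 0.428], [-0.303, 0.624, -0.72, 0.688], [-0.014, -0.759, -0.651, 0.678], [0.0, 0.0, 0.0, 1.0]]
{'time': 0.1, 'q': array([ 1.25297696e+00,  2.60640077e-01, -1.39243982e-01,  1.17273519e+00,
        1.91891277e-05,  1.57080792e+00]), 'qd': array([-0.0004478 , -0.0030185 ,  0.00338797,  0.0025478 , -0.00127654,
       -0.0001613 ]), 'joint_efforts': array([ 9.09213441e-05, -4.06507766e+01,  2.54527062e+01,  1.00800034e-02,
       -8.41563269e-05, -1.89506096e-06]), 'tool_pos': array([0.16385783, 0.49811163, 0.23053528]), 'orientation': array([-4.97100184e-01, -3.10170219e+00,  2.82232452e-03]), 'wrist_force': array([-0.21466403,  0.08702127,  0.38126396]), 'torque': array([0.05936357, 0.013679  , 0.02630854]), 'finger_force': 0.0, 'finger_gap': 1.0032170010617576}
```

View pics/top0.png

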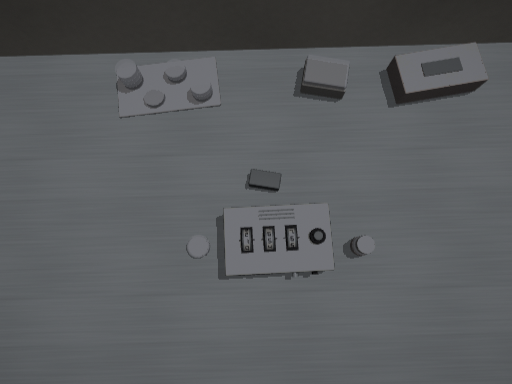

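View pics/side0.png

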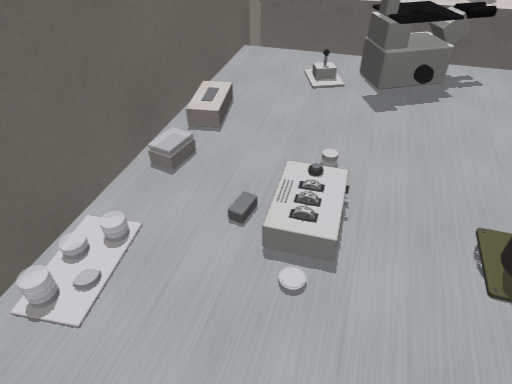

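Top view: console spans (223–334, 204–275), wheels near (247,240), (269,238), (292,237), button at (318,236); dish (198,246), jar (363,245), slide box (265,180). Side view agrees: wheels near (311,186), (307,199), (303,214), button at (316,170). Now I'll measure the console pose and enlarge the wheels.

```bash
cat >> h.py <<'E'
def pose_from(s,z0,z1):
    W=cloud(s); m=(W[...,2]>z0)&(W[...,2]<z1)&(s["range_z"]>0)&(abs(W[...,0]-.33)<.2)&(abs(W[...,1])<.2)
    n,l,st,_=cv2.connectedComponentsWithStats(m.astype(np.uint8)); k=1+np.argmax(st[1:,4]); m=l==k
    P=W[m]; return P,cv2.minAreaRect((P[:,:2]*1000).astype(np.float32))
E
python3 - <<'E'
from h import *
for n in("top","side"):
    s=dict(np.load(n+"0.npz")); W=cloud(s)
    P,r=pose_from(s,.068,.095); print(n,len(P),r,np.median(P[:,2]))
    pts=dict(top=[(247,240),(269,238),(292,237),(318,236)],side=[(303,212),(307,198),(311,185),(316,168)])[n]
    for u,v in pts: print(np.round(W[v-1:v+2,u-1:u+2].reshape(-1,3)*1000).tolist()[4], np.round(W[v-6:v+7,u,2]*1000))
s=dict(np.load("top0.npz")); c=s["pixels"][218:258,232:332]; a=cv2.resize(c,None,fx=8,fy=8,interpolation=cv2.INTER_CUBIC)
s=dict(np.load("side0.npz")); c=s["pixels"][160:226,280:350]; b=cv2.resize(c,None,fx=4,fy=4,interpolation=cv2.INTER_CUBIC)
o=np.zeros((320+264,800,3),np.uint8);o[:320]=a;o[320:,:280]=b
cv2.imwrite("pics/c1.png",np.clip(o.astype(float)*1.6,0,255).astype(np.uint8))
E
```

```text
top 4140 ((478.1466369628906, -23.881301879882812), (271.39813232421875, 103.69705200195312), 89.99895477294922) 0.0798402253356904
[510.0, 53.0, 102.0] [ 99.  96.  99.  98.  99.  96. 102.  99.  98.  99.  96.  95.  95.]
[514.0, -1.0, 97.0] [ 98.  98.  97.  98. 100.  99.  97. 102.  99.  97.  98.  99.  95.]
[515.0, -58.0, 93.0] [90. 91. 91. 93. 93. 91. 93. 93. 90. 92. 92. 89. 89.]
[515.0, -120.0, 100.0] [ 96. 102. 103.  99.  99. 102. 100. 101. 102. 103. 102.  91.  90.]
side 2938 ((480.99542236328125, -21.034194946289062), (103.23250579833984, 272.3492126464844), 1.1914913654327393) 0.07919451047379072
[513.0, 66.0, 99.0] [101.  98. 100.  98. 100. 100.  99.  97.  95.  89.  88.  85.  86.]
[515.0, 11.0, 95.0] [97. 98. 99. 98. 97. 97. 95. 91. 88. 85. 85. 85. 82.]
[515.0, -45.0, 91.0] [79. 94. 92. 92. 92. 93. 91. 89. 86. 86. 82. 78. 77.]
[515.0, -110.0, 98.0] [ -3.  99. 102. 101. 101. 101.  98.  96.  92.  91.  92.  90.  83.]
```

View pics/c1.png

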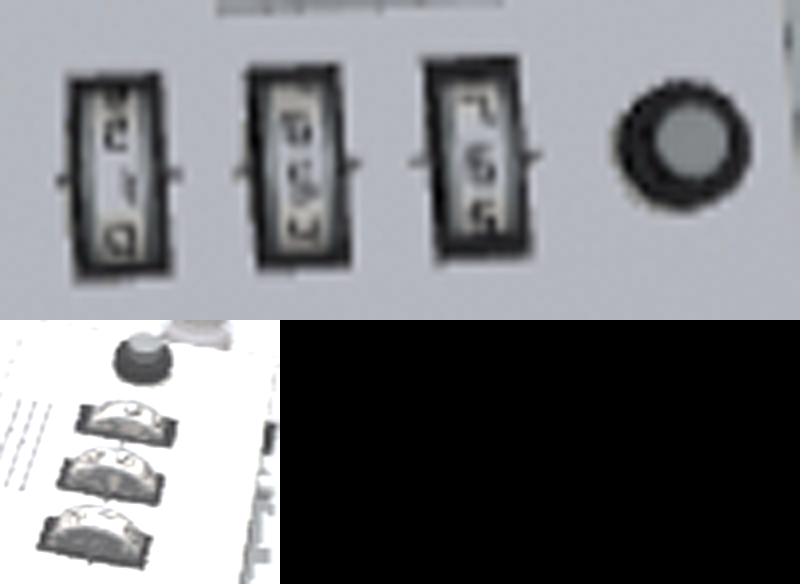

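Enlarged crop: left wheel shows 1 at its crown (2 above, 0 below), middle 5, right 6; the pointer tabs are visible at both sides of each slot. Now I'll get the exact console pose and unwrap the wheels.

```bash
cat > m.py <<'E'
from h import *
def grab(n,k=4):
    S=[snapshot(n) for _ in range(k)]; s=S[0]; s["pixels"]=np.mean([x["pixels"].astype(np.float32) for x in S],0)
    s["range_z"]=np.median([x["range_z"] for x in S],0); return s
def console(s):
    W=cloud(s); m=(W[...,2]>.07)&(W[...,2]<.11)&(abs(W[...,0]-.5)<.15)&(abs(W[...,1]+.02)<.19)
    n,l,st,_=cv2.connectedComponentsWithStats(m.astype(np.uint8)); P=W[l==1+np.argmax(st[1:,4])]
    return P,cv2.minAreaRect((P[:,:2]*1000).astype(np.float32))
def C2W(c,yaw,p):
    return np.array([c[0]+p[0]*np.cos(yaw)-p[1]*np.sin(yaw),c[1]+p[0]*np.sin(yaw)+p[1]*np.cos(yaw),p[2]])
def unwrap(s,c,yaw,y,crown,amax=.9):
    A=np.linspace(amax,-amax,181); Y=np.linspace(.016,-.016,33)  # rows: +x side first
    mp=np.array([[proj(s,C2W(c,yaw,(.028*np.sin(a),y+t,crown-.028+.028*np.cos(a)))) for t in Y] for a in A],np.float32)
    return cv2.remap(s["pixels"].astype(np.float32),mp[...,0],mp[...,1],cv2.INTER_CUBIC)
E
python3 - <<'E'
from m import *
import pickle
D={}
for n in("top","side"):
    s=D[n]=grab(n); P,r=console(s); print(n,len(P),np.round(r[0],1),np.round(r[1],1),r[2])
    a=r[2]-90 if r[2]>45 else r[2]; a=np.radians(a); c=np.array(r[0])/1000
    # local coordinates
    d=P[:,:2]-c; L=np.c_[d@[np.cos(a),np.sin(a)],d@[-np.sin(a),np.cos(a)],P[:,2]]
    print("panel z",np.median(L[(abs(L[:,0])>.04),2]))
    for y in(.078,.022,-.034):
        q=L[(abs(L[:,1]-y)<.009)&(abs(L[:,0])<.022)&(L[:,2]>.085)]
        f=lambda v:np.hypot(q[:,0]-v[0],q[:,2]-v[1])-.028
        from scipy.optimize import least_squares
        v=least_squares(f,[0,.07],loss="soft_l1",f_scale=.002).x; print("wheel",y,"x0",v[0]*1e3,"crown",(v[1]+.028)*1e3,len(q))
    q=L[(abs(L[:,1]+.098)<.016)&(abs(L[:,0])<.016)&(L[:,2]>.0965)]; print("btn",q.mean(0)*1e3,len(q))
pickle.dump(D,open("D0.pkl","wb"))
E
```

```text
top 7301 [514.1 -22.7] [170.1 270.1] 1.3367948532104492
panel z 0.07961817603627586
wheel 0.078 x0 -0.07636248849361264 crown 100.0921171781628 132
wheel 0.022 x0 -0.01763630554810366 crown 99.24110233608783 133
wheel -0.034 x0 0.005492144100297471 crown 93.2295034947607 113
btn [ -0.4463333  -97.55730204 101.00583088] 75
side 5097 [514.5 -20.9] [170.1 270.8] 1.3150279521942139
panel z 0.07896343224789604
wheel 0.078 x0 0.08936069101016163 crown 99.21549501017158 106
wheel 0.022 x0 -0.23839269368364252 crown 98.4117040992497 90
wheel -0.034 x0 -0.3506715635478412 crown 92.57355630314946 70
btn [ -0.14299828 -96.21569832 100.21896791] 45
```

```bash
cat >> m.py <<'E'
CAL=dict(top=((.5141,-.0227),(.1001,.0992,.0932)),side=((.5145,-.0209),(.0992,.0984,.0926))); YAW=np.radians(1.33)
def strips(D,out,sc=(4,3)):
    rows=[]
    for n in("top","side"):
        s=D[n]; c,cr=CAL[n]; T=[]
        for y,k in zip((.078,.022,-.034),cr):
            u=unwrap(s,c,YAW,y,k); u=cv2.resize(u,None,fx=3.6,fy=1.6,interpolation=cv2.INTER_CUBIC)
            u=np.clip((u-u.min())/(np.percentile(u,99.5)-u.min())*255,0,255)
            for d in(0,.3142,-.3142,.6283,-.6283): cv2.line(u,(0,int((.9-d)/1.8*u.shape[0])),(10,int((.9-d)/1.8*u.shape[0])),(0,0,255),1)
            cv2.line(u,(u.shape[1]-12,u.shape[0]//2),(u.shape[1],u.shape[0]//2),(0,0,255),1)
            T.append(cv2.copyMakeBorder(u,2,2,4,4,cv2.BORDER_CONSTANT))
        rows.append(np.hstack(T))
    cv2.imwrite(out,np.hstack(rows))
E
python3 - <<'E'
from m import *
import pickle
strips(pickle.load(open("D0.pkl","rb")),"pics/s0.png")
E
```

```text
[ WARN:0@1.325] global loadsave.cpp:1063 imwrite_ Unsupported depth image for selected encoder is fallbacked to CV_8U.
```

View pics/s0.png

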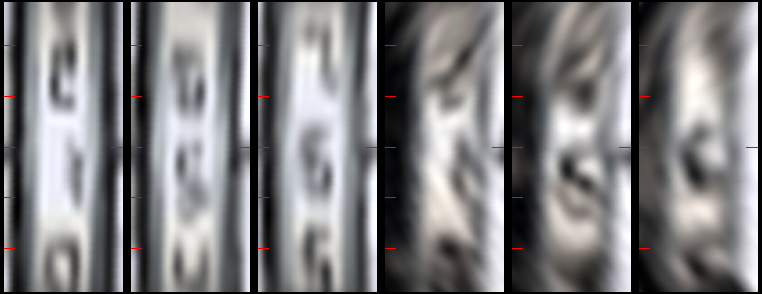

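Top strips (zero line at row 147, 161 px/rad): left "1" centred at row ≈172, middle "5" ≈180, right "6" ≈162, giving θ ≈ 0.78, 3.34 and 3.86. So left needs ≈+1.1 rad, middle ≈+1.05 and right ≈−0.72. Next I work out the approach moves.

```bash
cat > plan.py <<'E'
from m import *
from scipy.spatial.transform import Rotation as R
c=np.array([.5143,-.0218])
def go(p_con,z,twist=None):
    st=read_state(); r=R.from_rotvec(st["orientation"]); M=r.as_matrix()
    tw=-(YAW+np.pi/2-np.arctan2(M[1,1],M[0,1]))
    t=C2W(c,YAW,(p_con[0],p_con[1],z)); d=t-st["tool_pos"]
    print("t",round(st["time"],2),"pos",np.round(st["tool_pos"]*1e3,1),"F",np.round(st["wrist_force"],2),"gap",st["finger_gap"])
    print("tilt",np.round(M[:,2],3),"twist deg",np.degrees(tw),"tool shift now mm",np.round(M.T@d*1e3,1),"after twist",np.round((r*R.from_rotvec([0,0,tw])).as_matrix().T@d*1e3,1))
E
python3 -c "
from plan import *
go((.005,.078),.13)"
```

```text
t 0.5 pos [164.  498.7 231.3] F [ 0.09 -0.08 -0.24] gap 0.9997801832828271
tilt [-0. -0. -1.] twist deg -19.53743422039323 tool shift now mm [-474.  -309.8  101.3] after twist [-343.1 -450.4  101.3]
```

Request:
arm_command([
  [[0,0,0,-6.5],[0,0,0,-6.5],[0,0,0,-6.5],[-20,-26,0,0],[-30,-39,0,0]],
], claw=0, grip_force=20)

```text
time: 1.0
tool_pos: [0.2154, 0.436, 0.2312]
orientation: [-0.042, 3.141, 0.002]
wrist_force: [1.0, -1.1, -0.0]
finger_gap: 0.137
finger_force: 0.0
```

Request:
arm_command([
  [[-30,-39,0,0],[-30,-39,0,0],[-30,-39,0,0],[-30,-39,0,0],[-30,-39,0,0]],
])

```text
time: 1.5
tool_pos: [0.3709, 0.2417, 0.2316]
orientation: [-0.036, 3.141, 0.001]
wrist_force: [0.4, 0.7, 0.1]
finger_gap: -0.003
finger_force: 0.0
```

Request:
arm_command([
  [[-30,-39,0,0],[-30,-39,15,0],[-30,-39,20,0],[-30,-39,20,0],[-20,-26,20,0]],
])

```text
time: 2.0
tool_pos: [0.5115, 0.0676, 0.1588]
orientation: [-0.032, 3.139, -0.0]
wrist_force: [-0.5, 0.4, 0.8]
finger_gap: -0.001
finger_force: 0.0
```

```bash
python3 -c "
from plan import *
go((.007,.078),.106)"
```

```text
t 2.0 pos [511.5  67.6 158.8] F [-0.54  0.45  0.79] gap -0.0014770235930451408
tilt [ 0.002 -0.    -1.   ] twist deg -0.1578487011435774 tool shift now mm [ -7.6 -11.4  52.8] after twist [ -7.6 -11.5  52.8]
```

Request:
arm_command([
  [[0,0,25,0],[0,0,0,0],[0,0,0,0]],
])

```text
time: 2.3
tool_pos: [0.5088, 0.0701, 0.1341]
orientation: [0.035, -3.14, 0.0]
wrist_force: [0.6, 0.5, 0.4]
finger_gap: -0.002
finger_force: 0.0
```

```bash
python3 -c "
from plan import *
go((.007,.078),.106)"
```

```text
t 2.3 pos [508.8  70.1 134.1] F [0.65 0.52 0.41] gap -0.0019954186854315905
tilt [-0.002 -0.    -1.   ] twist deg -0.03757031687004453 tool shift now mm [-10.5 -14.   28. ] after twist [-10.4 -14.   28. ]
```

Request:
arm_command([
  [[-10.5,-14,10,0],[0,0,18,0],[0,0,0,0],[0,0,0,0]],
])

```text
time: 2.7
tool_pos: [0.5205, 0.0564, 0.1067]
orientation: [-0.036, 3.141, -0.0]
wrist_force: [0.9, -0.5, -0.1]
finger_gap: -0.002
finger_force: 0.0
```

```bash
python3 -c "
from plan import *
go((.007,.078),.1015)
D={n:grab(n,1) for n in('top','side')}
o=np.hstack([cv2.resize(D['top']['pixels'][205:275,215:335],None,fx=4,fy=4),np.zeros((280,8,3),np.float32),cv2.resize(D['side']['pixels'][150:220,280:355],None,fx=4,fy=4)])
cv2.imwrite('pics/p1.png',np.clip(o*1.5,0,255).astype(np.uint8))"
```

```text
t 2.7 pos [520.5  56.4 106.7] F [ 0.89 -0.53 -0.06] gap -0.002116711572049312
tilt [ 0. -0. -1.] twist deg -0.002092742982079588 tool shift now mm [ 1.  -0.1  5.2] after twist [ 1.  -0.1  5.2]
```

View pics/p1.png

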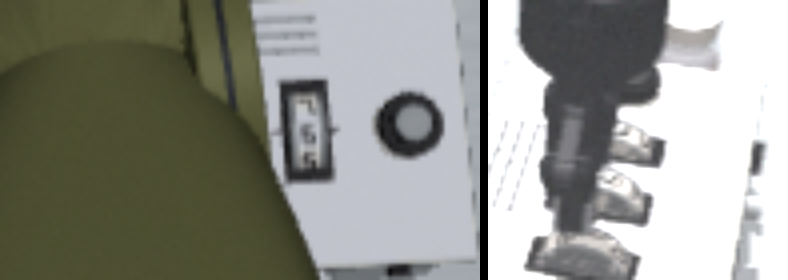

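The arm hides the middle and left wheels from above. The side crop shows the shut fingertips just over the left wheel's crown at about (570,225). Now I probe down gently.

Request:
arm_command([
  [[0,0,4,0],[0,0,2,0],[0,0,0,0],[0,0,0,0]],
])

```text
time: 3.2
tool_pos: [0.5204, 0.0564, 0.1003]
orientation: [-0.036, 3.141, 0.0]
wrist_force: [-0.0, 0.9, 0.4]
finger_gap: -0.001
finger_force: 0.4
```

Request:
arm_command([
  [[0,0,0.7,0],[0,0,0,0],[0,0,0,0]],
])

```text
time: 3.5
tool_pos: [0.5205, 0.0564, 0.0997]
orientation: [-0.035, 3.141, 0.0]
wrist_force: [0.6, 1.4, 2.8]
finger_gap: 0.001
finger_force: 1.5
```

Request:
arm_command([
  [[0,0,0.8,0],[0,0,0,0],[0,0,0,0]],
])

```text
time: 3.8
tool_pos: [0.5205, 0.0564, 0.099]
orientation: [-0.035, 3.141, 0.0]
wrist_force: [-0.9, -0.3, 6.8]
finger_gap: -0.002
finger_force: 2.8
```

Request:
arm_command([
  [[3,0,0,0],[4,0,0,0],[4,0,0,0],[4,0,0,0],[0,0,0,0]],
])

```text
time: 4.3
tool_pos: [0.505, 0.056, 0.099]
orientation: [-0.035, 3.141, 0.0]
wrist_force: [0.9, 1.1, 5.8]
finger_gap: -0.001
finger_force: 2.9
```

Request:
arm_command([
  [[0,0,-3,0],[-8,0,-3,0],[-7,0,0,0],[0,0,0,0]],
])

```text
time: 4.7
tool_pos: [0.5213, 0.0563, 0.1042]
orientation: [-0.035, 3.141, -0.0]
wrist_force: [-0.4, 1.2, 0.9]
finger_gap: 0.001
finger_force: 0.0
```

```bash
python3 -c "
from plan import *
import pickle
go((.008,.078),.099)
S=grab('side',1);D0=pickle.load(open('D0.pkl','rb'))
o=np.hstack([cv2.resize(s['pixels'].astype(np.float32)[185:225,280:340],None,fx=6,fy=6,interpolation=cv2.INTER_CUBIC) for s in(D0['side'],S)])
cv2.imwrite('pics/p2.png',np.clip(o*1.1,0,255).astype(np.uint8))"
```

```text
t 4.7 pos [521.3  56.3 104.2] F [-0.36  1.23  0.91] gap 0.0011747144366799835
tilt [ 0. -0. -1.] twist deg -0.04404920248294296 tool shift now mm [0.8 0.1 5.2] after twist [0.8 0.1 5.2]
```

View pics/p2.png

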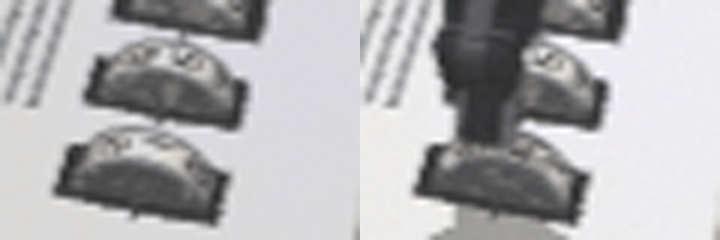

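The wheel has moved: different figures show at the left wheel's crown, around (500,150) in the crop. I'll do a second, somewhat shorter stroke, then look from above.

Request:
arm_command([
  [[0,0,3.5,0],[0,0,1.7,0],[0,0,0,0]],
])

```text
time: 5.05
tool_pos: [0.5201, 0.0563, 0.0994]
orientation: [0.035, -3.141, 0.0]
wrist_force: [-0.1, -1.0, 3.6]
finger_gap: -0.005
finger_force: 2.0
```

Request:
arm_command([
  [[3,0,0,0],[4,0,0,0],[4,0,0,0],[2,0,0,0],[0,0,0,0]],
])

```text
time: 5.55
tool_pos: [0.5069, 0.056, 0.0996]
orientation: [-0.035, 3.141, 0.0]
wrist_force: [0.4, -0.2, 3.7]
finger_gap: -0.0
finger_force: 1.7
```

Request:
arm_command([
  [[0,0,-3,0],[0,0,-3,0],[0,45,-15,0],[0,45,0,0],[0,45,0,0]],
])

```text
time: 6.05
tool_pos: [0.5038, 0.1918, 0.1206]
orientation: [0.033, -3.141, 0.0]
wrist_force: [0.4, -0.8, -0.3]
finger_gap: 0.001
finger_force: 0.0
```

Request:
arm_command([
  [[0,45,0,0],[0,0,0,0],[0,0,0,0]],
])

```text
time: 6.35
tool_pos: [0.5022, 0.2364, 0.1197]
orientation: [0.039, -3.14, 0.002]
wrist_force: [0.6, -0.5, -1.0]
finger_gap: -0.003
finger_force: 0.0
```

```bash
cat >> m.py <<'E'
def ink(s,n,i,sgn=0):
    c,cr=CAL[n]; u=unwrap(s,c,YAW,(.078,.022,-.034)[i],cr[i]).mean(2)[:,10:23]  # |t|<=6 mm
    bg=np.percentile(u,85,axis=1); p=np.clip(bg[:,None]-u,0,None).mean(1); p=p/p.max()
    A=np.linspace(.9,-.9,181); sc=[]; ph=np.arange(-.314,.315,.01)
    for f in ph:
        x=(A-f+.31416)%.62832-.31416; w=np.abs(A)<.75
        b=np.clip((.2-np.abs(x))/.06+.5,0,1); sc.append(np.corrcoef(b[w],p[w])[0,1])
    return ph[np.argmax(sc)],max(sc),p
E
python3 -c "
from plan import *
import pickle
go((.008,.022),.12)
D={n:grab(n,3) for n in('top','side')};pickle.dump(D,open('D1.pkl','wb'))
strips(D,'pics/s1.png')
D0=pickle.load(open('D0.pkl','rb'))
for d in(D0,D):
  print([tuple(np.round(ink(d['top'],'top',i)[:2],3)) for i in range(3)])
" 2>/dev/null
```

```text
t 6.35 pos [502.2 236.4 119.7] F [ 0.61 -0.52 -1.  ] gap -0.0026193534032782047
tilt [-0.002 -0.001 -1.   ] twist deg 0.09762112107651759 tool shift now mm [ -13.7 -236.5    0. ] after twist [ -14.1 -236.4    0. ]
[(np.float64(-0.164), np.float64(0.765)), (np.float64(-0.204), np.float64(0.888)), (np.float64(-0.094), np.float64(0.853))]
[(np.float64(-0.244), np.float64(0.779)), (np.float64(-0.204), np.float64(0.887)), (np.float64(-0.094), np.float64(0.851))]
```

View pics/s1.png

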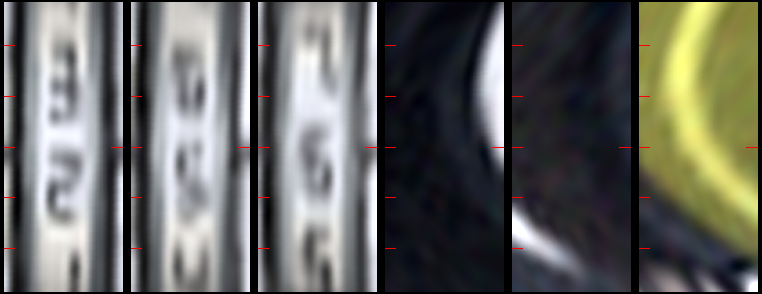

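Strip 1: left now shows 2 at row ≈187 with 3 above it, so θ ≈ 1.50 and ≈0.385 rad (10.8 mm) remain. The second stroke slipped at 3.6 N, so I'll press nearer 7 N. The side view is hidden by the arm.

Request:
arm_command([
  [[-4,-45,0,0],[-4,-45,0,0],[-4,-45,0,0],[0,-45,0,0],[0,0,12,0]],
])

```text
time: 7.15
tool_pos: [0.5203, 0.0508, 0.1097]
orientation: [-0.023, 3.138, -0.003]
wrist_force: [-0.4, 0.6, -0.6]
finger_gap: -0.004
finger_force: 0.0
```

Request:
arm_command([
  [[0,0,4,0],[0,0,3.5,0],[0,0,0.9,0],[0,0,0,0],[0,0,0,0]],
])

```text
time: 7.65
tool_pos: [0.5193, 0.0572, 0.1002]
orientation: [-0.038, 3.141, 0.001]
wrist_force: [-0.1, -0.2, 1.1]
finger_gap: 0.001
finger_force: 0.5
```

Request:
arm_command([
  [[0,0,1.2,0],[0,0,0,0],[0,0,0,0]],
])

```text
time: 7.95
tool_pos: [0.5194, 0.0571, 0.0993]
orientation: [-0.036, 3.141, 0.002]
wrist_force: [-2.2, 1.4, 5.0]
finger_gap: -0.003
finger_force: 2.4
```

Request:
arm_command([
  [[0,0,0.5,0],[3,0,0,0],[4,0,0,0],[3.7,0,0,0],[0,0,0,0]],
])

```text
time: 8.45
tool_pos: [0.5092, 0.0567, 0.099]
orientation: [-0.036, 3.139, 0.002]
wrist_force: [1.7, 3.4, 5.2]
finger_gap: -0.0
finger_force: 3.0
```

Request:
arm_command([
  [[0,0,-4,0],[0,0,-4,0],[-10,-20,0,0],[-4,-36,0,0],[0,0,0,0]],
])

```text
time: 8.95
tool_pos: [0.5234, -0.0029, 0.1058]
orientation: [0.029, -3.14, 0.004]
wrist_force: [0.0, 0.4, 0.1]
finger_gap: -0.003
finger_force: 0.0
```

```bash
python3 -c "
from plan import *
go((.008,.022),.1005)
"
```

```text
t 8.95 pos [523.4  -2.9 105.8] F [0.   0.44 0.14] gap -0.0026172354337137167
tilt [-0.002 -0.002 -1.   ] twist deg -0.2670044351085129 tool shift now mm [1.6 3.3 5.3] after twist [1.6 3.3 5.3]
```

Request:
arm_command([
  [[1,3,3,0],[0,0,2.5,0],[0,0,1.5,0],[0,0,0,0],[0,0,0,0]],
])

```text
time: 9.45
tool_pos: [0.5221, 0.0039, 0.0992]
orientation: [0.037, -3.14, -0.0]
wrist_force: [-2.2, -0.3, 1.9]
finger_gap: -0.003
finger_force: 0.9
```

Request:
arm_command([
  [[0,0,1.2,0],[0,0,0,0],[0,0,0,0]],
])

```text
time: 9.75
tool_pos: [0.523, 0.0038, 0.0985]
orientation: [-0.036, 3.141, 0.001]
wrist_force: [-1.6, 2.1, 5.1]
finger_gap: 0.001
finger_force: 2.3
```

Request:
arm_command([
  [[0,0,0.5,0],[4,0,0,0],[5,0,0,0],[4,0,0,0],[2,0,0,0]],
])

```text
time: 10.25
tool_pos: [0.5087, 0.0034, 0.0982]
orientation: [-0.036, 3.139, 0.001]
wrist_force: [1.7, 2.8, 5.5]
finger_gap: -0.001
finger_force: 2.9
```

Request:
arm_command([
  [[0,0,-3,0],[0,0,-3,0],[-14,-3,0,0],[0,0,3,0],[0,0,0,0]],
])

```text
time: 10.75
tool_pos: [0.5205, -0.0, 0.0996]
orientation: [0.035, -3.139, 0.001]
wrist_force: [-0.4, 0.3, -0.3]
finger_gap: -0.003
finger_force: 0.0
```

Request:
arm_command([
  [[0,0,2,0],[0,0,1,0],[0,0,0,0],[0,0,0,0]],
])

```text
time: 11.15
tool_pos: [0.5209, 0.0001, 0.0981]
orientation: [0.035, -3.141, 0.001]
wrist_force: [-0.9, -0.2, 6.4]
finger_gap: 0.002
finger_force: 3.2
```

Request:
arm_command([
  [[3,0,0,0],[4,0,0,0],[4,0,0,0],[2.5,0,0,0],[0,0,0,0]],
])

```text
time: 11.65
tool_pos: [0.5084, -0.0002, 0.0982]
orientation: [-0.035, 3.14, -0.001]
wrist_force: [0.9, -0.3, 6.3]
finger_gap: -0.002
finger_force: 3.0
```

Request:
arm_command([
  [[0,0,-4,0],[0,0,-4,0],[0,-28,0,0],[0,-28,2,0],[0,0,0,0]],
])

```text
time: 12.15
tool_pos: [0.5084, -0.0581, 0.1029]
orientation: [0.03, -3.139, 0.001]
wrist_force: [0.8, 0.6, 0.5]
finger_gap: 0.003
finger_force: 0.0
```

Request:
arm_command([
  [[0,0,4,0],[0,0,4,0],[0,0,2,0],[0,0,0,0],[0,0,0,0]],
])

```text
time: 12.65
tool_pos: [0.5091, -0.0553, 0.0935]
orientation: [0.037, -3.14, -0.001]
wrist_force: [-0.7, 0.7, 0.9]
finger_gap: -0.001
finger_force: 0.5
```

Request:
arm_command([
  [[0,0,1,0],[0,0,0.6,0],[0,0,0,0],[0,0,0,0]],
])

```text
time: 13.05
tool_pos: [0.5096, -0.0556, 0.0924]
orientation: [-0.036, 3.141, 0.001]
wrist_force: [-1.4, 1.3, 5.3]
finger_gap: -0.002
finger_force: 2.6
```

Request:
arm_command([
  [[0,0,0.3,0],[-4,0,0,0],[-5,0,0,0],[-4,0,0,0],[0,0,0,0]],
])

```text
time: 13.55
tool_pos: [0.5237, -0.0552, 0.0924]
orientation: [-0.036, 3.14, 0.002]
wrist_force: [-0.4, 1.9, 5.1]
finger_gap: 0.002
finger_force: 2.7
```

Request:
arm_command([
  [[0,0,-4,0],[0,0,-4,0],[0,-45,-18,0],[0,-45,0,0],[0,-45,0,0]],
])

```text
time: 14.05
tool_pos: [0.5263, -0.1922, 0.1186]
orientation: [-0.037, 3.14, -0.002]
wrist_force: [0.9, 1.0, -0.3]
finger_gap: -0.0
finger_force: 0.0
```

Request:
arm_command([
  [[0,-45,0,0],[0,0,0,0],[0,0,0,0]],
])

```text
time: 14.35
tool_pos: [0.5263, -0.2366, 0.1175]
orientation: [0.032, -3.141, -0.001]
wrist_force: [0.4, 0.3, -0.4]
finger_gap: -0.002
finger_force: 0.0
```

```bash
python3 -c "
from plan import *
import pickle
go((.008,-.034),.105)
D={n:grab(n,3) for n in('top','side')};pickle.dump(D,open('D2.pkl','wb'))
strips(D,'pics/s2.png')
for n in D:
  print(n,[tuple(np.round(ink(D[n],n,i)[:2],3)) for i in range(3)])
" 2>/dev/null
```

```text
t 14.35 pos [ 526.3 -236.6  117.5] F [ 0.44  0.26 -0.37] gap -0.0021040018453087716
tilt [-0.  0. -1.] twist deg -0.1797090459287322 tool shift now mm [ -0.5 181.   12.5] after twist [ -1.  181.   12.5]
top [(np.float64(0.036), np.float64(0.793)), (np.float64(0.116), np.float64(0.795)), (np.float64(-0.274), np.float64(0.441))]
side [(np.float64(0.026), np.float64(0.532)), (np.float64(0.116), np.float64(0.614)), (np.float64(-0.304), np.float64(0.669))]
```

View pics/s2.png

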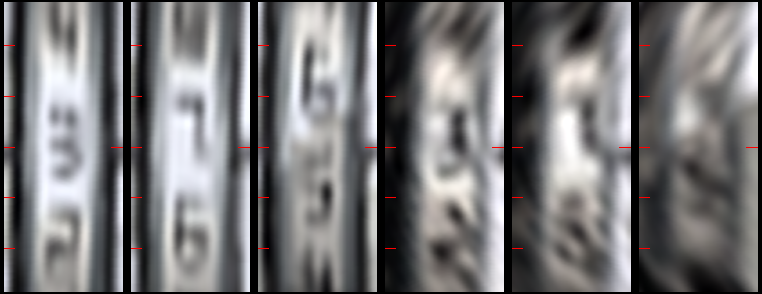

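Strip 2 (top): left 3 at row ≈142 (+0.03 rad), middle 7 at ≈128 (+0.116), right 5 at ≈190 (−0.27). So the right wheel needs ≈7.6 mm more toward +x and the middle ≈3.2 mm toward −x.

Request:
arm_command([
  [[5,45,0,0],[6,45,0,0],[0,45,0,0],[0,46,5,0],[0,0,10,0]],
])

```text
time: 15.15
tool_pos: [0.5114, -0.0495, 0.1033]
orientation: [-0.048, 3.14, 0.003]
wrist_force: [0.6, 0.2, 0.3]
finger_gap: -0.0
finger_force: 0.0
```

Request:
arm_command([
  [[0,0,5,0],[0,0,3,0],[0,0,1,0],[0,0,0,0],[0,0,0,0]],
])

```text
time: 15.65
tool_pos: [0.5119, -0.056, 0.0939]
orientation: [-0.033, 3.141, -0.001]
wrist_force: [-0.1, -0.3, 0.3]
finger_gap: -0.002
finger_force: 0.0
```

Run:
```python
from m import *
import pickle
D=pickle.load(open("D2.pkl","rb")); s=D["top"]; c,_=CAL["top"]
D0=pickle.load(open("D0.pkl","rb"))["top"]
X=np.linspace(.01,-.01,81)
for sn,s in(("0",D0),("2",D["top"])):
  for y in(.078,.022,-.034):
    r=[]
    for sg in(1,-1):
        P=np.zeros(81)
        for t in(.0155,.017,.0185):
            mp=np.array([[proj(s,C2W(c,YAW,(x,y+sg*t,.0855)))] for x in X],np.float32)
            g=cv2.remap(s["pixels"].astype(np.float32).mean(2),mp[...,0],mp[...,1],cv2.INTER_CUBIC).ravel()
            P+=np.clip(np.percentile(g,60)-g,0,None)
        P[P<.4*P.max()]=0; r.append((round((P*X).sum()/P.sum()*1e3,2),round(P.max(),1)))
    print(sn,y,r)
```

```text
0 0.078 [(np.float64(-0.32), np.float64(132.0)), (np.float64(-0.16), np.float64(124.3))]
0 0.022 [(np.float64(-0.09), np.float64(97.9)), (np.float64(-0.18), np.float64(126.1))]
0 -0.034 [(np.float64(0.47), np.float64(72.5)), (np.float64(-0.46), np.float64(134.6))]
2 0.078 [(np.float64(-0.33), np.float64(141.3)), (np.float64(-0.22), np.float64(133.1))]
2 0.022 [(np.float64(-0.08), np.float64(104.3)), (np.float64(-0.19), np.float64(134.5))]
2 -0.034 [(np.float64(0.37), np.float64(70.4)), (np.float64(-0.4), np.float64(142.0))]
```

The pointers sit at console x = 0 within about 0.3 mm, so the angle readings can be trusted.

Request:
arm_command([
  [[0,0,1,0],[0,0,0.8,0],[0,0,0,0],[0,0,0,0]],
])

```text
time: 16.05
tool_pos: [0.512, -0.0557, 0.0925]
orientation: [-0.035, 3.14, -0.002]
wrist_force: [-1.1, -1.5, 4.7]
finger_gap: 0.003
finger_force: 2.4
```

Request:
arm_command([
  [[0,0,0.3,0],[-3,0,0,0],[-3,0,0,0],[-2.2,0,0,0],[0,0,0,0]],
])

```text
time: 16.55
tool_pos: [0.5202, -0.0555, 0.0922]
orientation: [-0.035, 3.141, -0.003]
wrist_force: [-1.4, -2.3, 6.1]
finger_gap: 0.005
finger_force: 3.1
```

Request:
arm_command([
  [[0,0,-5,0],[0,0,-8,0],[1,28,0,0],[2,28,0,0],[0,0,0,0]],
])

```text
time: 17.05
tool_pos: [0.5151, 0.0038, 0.1049]
orientation: [0.041, -3.141, -0.003]
wrist_force: [0.4, 0.4, -0.3]
finger_gap: 0.0
finger_force: 0.0
```

Request:
arm_command([
  [[0,0,4,0],[0,0,2,0],[0,0,0,0],[0,0,0,0]],
])

```text
time: 17.45
tool_pos: [0.5157, 0.001, 0.0988]
orientation: [-0.034, 3.141, 0.001]
wrist_force: [-1.0, 1.4, 3.4]
finger_gap: -0.0
finger_force: 1.7
```

Request:
arm_command([
  [[0,0,0.7,0],[0,0,0,0],[2,0,0,0],[2.1,0,0,0],[0,0,0,0]],
])

```text
time: 17.95
tool_pos: [0.5124, 0.0009, 0.0984]
orientation: [-0.035, 3.139, 0.0]
wrist_force: [2.1, 2.1, 4.4]
finger_gap: -0.004
finger_force: 2.5
```

Request:
arm_command([
  [[0,0,-5,0],[0,0,-5,0],[0,45,-10,0],[0,45,0,0],[0,45,0,0]],
])

```text
time: 18.45
tool_pos: [0.5077, 0.1365, 0.118]
orientation: [0.032, -3.14, 0.002]
wrist_force: [1.2, 0.2, 0.1]
finger_gap: -0.001
finger_force: 0.0
```

Request:
arm_command([
  [[0,45,0,0],[0,45,0,0],[0,0,0,0],[0,0,0,0]],
])

```text
time: 18.85
tool_pos: [0.5053, 0.2262, 0.1173]
orientation: [0.039, -3.14, 0.003]
wrist_force: [-0.9, -0.0, -0.1]
finger_gap: -0.001
finger_force: 0.0
```

```bash
python3 -c "
from plan import *
import pickle
go((.0,.078),.105)
D={n:grab(n,3) for n in('top','side')};pickle.dump(D,open('D3.pkl','wb'))
strips(D,'pics/s3.png')
for n in D:
  print(n,[tuple(np.round(ink(D[n],n,i)[:2],3)) for i in range(3)])
" 2>/dev/null
```

```text
t 18.85 pos [505.3 226.2 117.3] F [-0.88 -0.03 -0.11] gap -0.0007474131241988642
tilt [-0.002 -0.002 -1.   ] twist deg 0.08856659602739644 tool shift now mm [  -3.  -170.2   12.6] after twist [  -3.3 -170.1   12.6]
top [(np.float64(0.036), np.float64(0.795)), (np.float64(0.026), np.float64(0.781)), (np.float64(0.056), np.float64(0.778))]
side [(np.float64(0.136), np.float64(0.234)), (np.float64(0.246), np.float64(0.431)), (np.float64(-0.104), np.float64(0.423))]
```

View pics/s3.png

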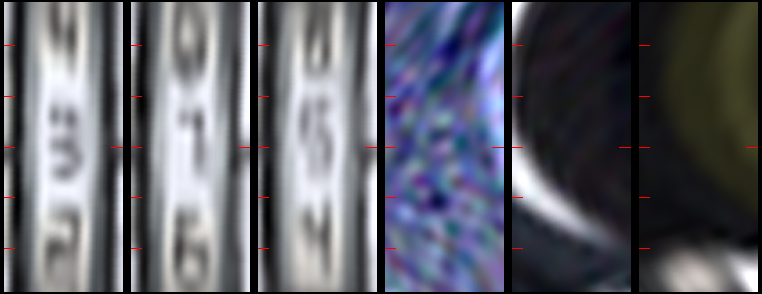

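Strip 3: 3, 7 and 5 sit at the crowns, near row 142, 143 and 138. All read slightly high (+0.036, +0.026, +0.056). I'll cross-check with a rendered-digit template before trimming.

```bash
cat >> m.py <<'E'
def glyph(d,h,w):
    im=np.zeros((200,200),np.uint8); cv2.putText(im,str(d),(40,150),cv2.FONT_HERSHEY_SIMPLEX,4,255,14)
    x,y,ww,hh=cv2.boundingRect(im)
    if d==1: w=w//2
    return cv2.resize(im[y:y+hh,x:x+ww],(w,h),interpolation=cv2.INTER_AREA).astype(np.float32)/255
def tmpl(s,i,n):
    c,cr=CAL["top"]; u=unwrap(s,c,YAW,(.078,.022,-.034)[i],cr[i]).mean(2)[:,7:26]
    u=cv2.GaussianBlur(u,(0,0),.01); u=u-cv2.GaussianBlur(u,(0,0),sigmaX=.1,sigmaY=30); u-=np.median(u,0)[None]*0
    best=(-1,)
    for w in(6,7,8):
      for lx in(-1,0,1,2):
        for f in np.arange(-.3,.301,.01):
            im=np.zeros((301,19),np.float32)
            for d in(n-1,n,n+1):
                r=150-int(round((f+(d-n)*.6283)*100)); g=glyph(d,39,w); k=9+lx-g.shape[1]//2
                r0=r-19
                if r0<0 or r0+39>301: continue
                im[r0:r0+39,k:k+g.shape[1]]+=g
            b=cv2.GaussianBlur(im,(0,0),sigmaX=1.2,sigmaY=5)[60:241]
            b=-(b-cv2.GaussianBlur(b,(0,0),sigmaX=.1,sigmaY=30))
            q=np.corrcoef(b[10:171].ravel(),u[10:171].ravel())[0,1]
            if q>best[0]: best=(q,f,w,lx)
    return tuple(float(round(x,3)) for x in best)
E
python3 - <<'E'
from m import *
import pickle
for k,N in(("D0",(1,5,6)),("D1",(2,5,6)),("D2",(3,7,5)),("D3",(3,7,5))):
    s=pickle.load(open(k+".pkl","rb"))["top"]; print(k,[(tmpl(s,i,n),round(float(ink(s,"top",i)[0]),3)) for i,n in enumerate(N)])
E
```

```text
D0 [((0.619, -0.15, 8.0, 1.0), -0.164), ((0.706, -0.22, 8.0, 0.0), -0.204), ((0.715, -0.1, 8.0, 0.0), -0.094)]
D1 [((0.591, -0.23, 6.0, 2.0), -0.244), ((0.706, -0.22, 8.0, 0.0), -0.204), ((0.716, -0.1, 8.0, 0.0), -0.094)]
D2 [((0.667, 0.06, 8.0, 1.0), 0.036), ((0.694, 0.1, 8.0, 0.0), 0.116), ((0.552, -0.24, 8.0, 0.0), -0.274)]
D3 [((0.667, 0.06, 8.0, 1.0), 0.036), ((0.633, 0.0, 8.0, 1.0), 0.026), ((0.691, 0.07, 8.0, 0.0), 0.056)]
```

Both estimates agree within 0.02: left +0.05, middle ≈+0.01 (good), right +0.06. Past strokes lost about 1 mm toward −x, because pressing creeps the tip toward +x. So I command ≈2.3 mm on the left and ≈2.8 mm on the right.

Request:
arm_command([
  [[-4,-45,0,0],[0,-45,0,0],[0,-45,0,0],[0,-35,5,0],[0,0,7,0]],
])

```text
time: 19.65
tool_pos: [0.5141, 0.0515, 0.1062]
orientation: [-0.024, 3.141, -0.002]
wrist_force: [-0.6, 0.5, -0.4]
finger_gap: 0.003
finger_force: 0.0
```

Request:
arm_command([
  [[0,0,3,0],[0,0,1.5,0],[0,0,0,0],[0,0,0,0]],
])

```text
time: 20.05
tool_pos: [0.5143, 0.0571, 0.1015]
orientation: [-0.038, 3.141, 0.0]
wrist_force: [-0.0, 0.1, -0.3]
finger_gap: -0.001
finger_force: 0.0
```

Request:
arm_command([
  [[0,0,1.5,0],[0,0,1,0],[0,0,0,0],[0,0,0,0]],
])

```text
time: 20.45
tool_pos: [0.5146, 0.0568, 0.0994]
orientation: [-0.036, 3.14, 0.002]
wrist_force: [-0.4, 2.2, 4.8]
finger_gap: 0.002
finger_force: 2.2
```

Request:
arm_command([
  [[0,0,0.4,0],[0,0,0,0],[1.2,0,0,0],[1.1,0,0,0],[0,0,0,0]],
])

```text
time: 20.95
tool_pos: [0.5133, 0.0567, 0.0992]
orientation: [-0.036, 3.138, 0.002]
wrist_force: [1.5, 4.6, 4.8]
finger_gap: 0.003
finger_force: 2.5
```

Request:
arm_command([
  [[0,0,-5,0],[0,0,-8,0],[-1,-40,0,0],[-2,-40,0,0],[-2,-32,0,0]],
])

```text
time: 21.45
tool_pos: [0.5181, -0.0577, 0.1114]
orientation: [0.035, -3.139, 0.002]
wrist_force: [0.8, -0.1, -0.7]
finger_gap: -0.002
finger_force: 0.0
```

Request:
arm_command([
  [[0,0,5,0],[0,0,5,0],[0,0,5,0],[0,0,0,0],[0,0,0,0]],
])

```text
time: 21.95
tool_pos: [0.5189, -0.0549, 0.0962]
orientation: [0.038, -3.14, -0.0]
wrist_force: [-0.0, 0.7, 0.9]
finger_gap: 0.001
finger_force: 0.0
```

Request:
arm_command([
  [[0,0,2,0],[0,0,1.2,0],[0,0,0.8,0],[0,0,0,0],[0,0,0,0]],
])

```text
time: 22.45
tool_pos: [0.5196, -0.0554, 0.0928]
orientation: [-0.036, 3.141, 0.001]
wrist_force: [0.1, 1.3, 4.2]
finger_gap: -0.003
finger_force: 1.8
```

Request:
arm_command([
  [[0,0,0.6,0],[0,0,0,0],[1.4,0,0,0],[1.4,0,0,0],[0,0,0,0]],
])

```text
time: 22.95
tool_pos: [0.5179, -0.0556, 0.0925]
orientation: [-0.036, 3.139, 0.001]
wrist_force: [1.5, 2.2, 4.9]
finger_gap: -0.001
finger_force: 2.5
```

Request:
arm_command([
  [[0,0,-5,0],[0,0,-10,0],[0,-45,-13,0],[0,-45,0,0],[0,-45,0,0]],
])

```text
time: 23.45
tool_pos: [0.5192, -0.1923, 0.1206]
orientation: [0.037, -3.141, 0.002]
wrist_force: [0.4, 1.0, 0.5]
finger_gap: -0.0
finger_force: 0.0
```

Request:
arm_command([
  [[0,-45,0,0],[0,-45,0,0],[0,0,0,0],[0,0,0,0]],
])

```text
time: 23.85
tool_pos: [0.5205, -0.2816, 0.1195]
orientation: [0.031, -3.14, -0.001]
wrist_force: [-1.1, 0.4, -0.6]
finger_gap: 0.001
finger_force: 0.0
```

```bash
python3 -c "
from plan import *
import pickle
go((.0,-.098),.115)
D={n:grab(n,3) for n in('top','side')};pickle.dump(D,open('D4.pkl','wb'))
strips(D,'pics/s4.png')
for i,n in enumerate((3,7,5)): print(tmpl(D['top'],i,n),ink(D['top'],'top',i)[:2],ink(D['side'],'side',i)[:2])
" 2>/dev/null
```

```text
t 23.85 pos [ 520.5 -281.6  119.5] F [-1.07  0.4  -0.64] gap 0.001260467257944132
tilt [-0.002  0.001 -1.   ] twist deg -0.1849586745830662 tool shift now mm [  0.7 161.9   4.7] after twist [  0.2 161.9   4.7]
(0.662, 0.01, 8.0, 1.0) (np.float64(0.03600000000000031), np.float64(0.7596542843611926)) (np.float64(-0.04399999999999976), np.float64(0.5492690418912691))
(0.63, 0.0, 8.0, 1.0) (np.float64(0.0260000000000003), np.float64(0.7796186616363374)) (np.float64(-0.023999999999999744), np.float64(0.5264494531309151))
(0.698, 0.0, 7.0, 0.0) (np.float64(0.006000000000000283), np.float64(0.694658479233175)) (np.float64(-0.16399999999999987), np.float64(0.2584452827876429))
```

View pics/s4.png

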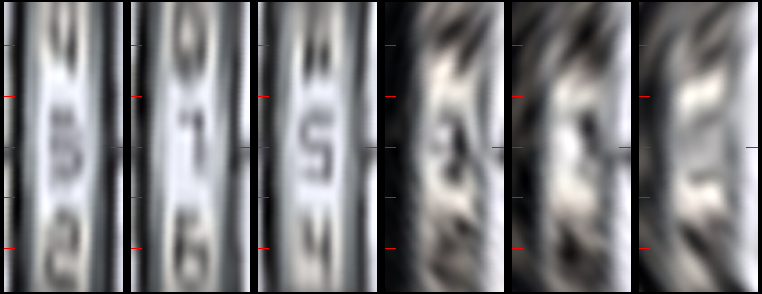

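Strip 4: 3, 7 and 5 are centred on the pointer line (row ≈147), with errors under about 0.03 rad. Next is the enter button.

Request:
arm_command([
  [[0.5,45,0,0],[0,45,0,0],[0,45,0,0],[0,27,0,0],[0,0,0,0]],
])

```text
time: 24.65
tool_pos: [0.5166, -0.1147, 0.12]
orientation: [0.045, -3.14, -0.002]
wrist_force: [1.0, -1.2, 0.6]
finger_gap: 0.002
finger_force: 0.0
```

Request:
arm_command([
  [[0,0,8,0],[0,0,6,0],[0,0,0,0],[0,0,0,0],[0,0,0,0]],
])

```text
time: 25.15
tool_pos: [0.5175, -0.1196, 0.1058]
orientation: [0.033, -3.141, 0.0]
wrist_force: [0.0, -0.2, -0.2]
finger_gap: -0.004
finger_force: 0.0
```

Request:
arm_command([
  [[0,0,3,0],[0,0,2,0],[0,0,2,0],[0,0,0,0],[0,0,0,0]],
])

```text
time: 25.65
tool_pos: [0.5178, -0.1192, 0.0992]
orientation: [-0.035, 3.141, -0.002]
wrist_force: [0.6, -1.9, 3.7]
finger_gap: 0.002
finger_force: 1.5
```

Request:
arm_command([
  [[0,0,1,0],[0,0,1,0],[0,0,0,0],[0,0,0,0],[0,0,0,0]],
])

```text
time: 26.15
tool_pos: [0.5178, -0.1192, 0.0971]
orientation: [-0.035, 3.141, -0.001]
wrist_force: [-0.4, -4.2, 4.1]
finger_gap: 0.001
finger_force: 2.1
```

Request:
arm_command([
  [[0,0,0.8,0],[0,0,0,0],[0,0,0,0]],
])

```text
time: 26.45
tool_pos: [0.5178, -0.119, 0.0962]
orientation: [-0.035, 3.141, -0.001]
wrist_force: [0.5, -3.9, 4.4]
finger_gap: 0.001
finger_force: 2.3
```

Request:
arm_command([
  [[0,0,0.4,0],[0,0,0,0],[0,0,0,0]],
])

```text
time: 26.75
tool_pos: [0.5178, -0.1189, 0.096]
orientation: [-0.035, 3.141, -0.001]
wrist_force: [-0.5, -4.2, 6.7]
finger_gap: 0.004
finger_force: 3.2
```

Request:
arm_command([
  [[0,0,-4,0],[0,0,-8,0],[0,0,-20,0],[0,-45,0,0],[0,-45,0,0]],
])

```text
time: 27.25
tool_pos: [0.5194, -0.2075, 0.1281]
orientation: [0.042, -3.141, -0.004]
wrist_force: [1.9, -0.0, -0.0]
finger_gap: 0.002
finger_force: 0.0
```

Request:
arm_command([
  [[0,-45,0,0],[0,-30,0,0],[0,0,0,0],[0,0,0,0]],
])

```text
time: 27.65
tool_pos: [0.5203, -0.283, 0.1269]
orientation: [0.034, -3.14, -0.005]
wrist_force: [-0.6, 0.7, -1.1]
finger_gap: 0.001
finger_force: 0.0
```

```bash
python3 -c "
from plan import *
go((.0,-.098),.115)
D={n:grab(n,3) for n in('top','side')}
for i,n in enumerate((3,7,5)): print(tmpl(D['top'],i,n),ink(D['top'],'top',i)[:2])
W=cloud(D['top']); c2,_=CAL['top']; b=C2W(c2,YAW,(0,-.098,0)); m=(np.hypot(W[...,0]-b[0],W[...,1]-b[1])<.009); print('btn z',np.median(W[m][:,2]))
" 2>/dev/null
```

```text
t 27.65 pos [ 520.3 -283.   126.9] F [-0.63  0.71 -1.07] gap 0.0007977593468659628
tilt [-0.002  0.003 -1.   ] twist deg -0.0964265012911129 tool shift now mm [1.000e-01 1.633e+02 1.240e+01] after twist [-1.000e-01  1.633e+02  1.240e+01]
(0.662, 0.01, 8.0, 1.0) (np.float64(0.03600000000000031), np.float64(0.7636692253393692))
(0.631, 0.0, 8.0, 1.0) (np.float64(0.0260000000000003), np.float64(0.7863422880264873))
(0.698, 0.0, 7.0, 0.0) (np.float64(0.006000000000000283), np.float64(0.6975329280320705))
btn z 0.10141761836655794
```

The button went fully in (6.7 N at its stop) and is back out. The wheels did not move, and the arm is clear, so I'm handing in.

```bash
python3 -c "
from rig import *
print(finish_job())"
```

```text
the job is handed in; nothing more can be done
None
```

The controller shows 3 7 5, each figure within about 0.04 rad (1 mm) of its pointers by camera; enter was pressed fully in and released, the highest force read was 6.8 N, nothing beside the controller was touched, and the job was handed in at about 28 s.

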